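Stand the bench block over the hidden bearer

ROBOT

A 6-joint arm with a two-finger parallel gripper is mounted at the origin on the work surface. World frame = base frame: x ahead of the robot, y to its left, z up, the work surface at z = 0. Lengths are in m, angles in degrees, forces in N, time in s.
With the tool pointing down it reaches from about 0.325 to 0.75 m from the base axis. Payload 7.6 kg.
Tool frame: the origin (TCP) lies midway between the tips of the shut fingers; the grasp point (between the pads) lies 19 mm behind it; z points along the fingers, y is the line along which they close (so a half turn about z gives the same grasp; the last joint's range is limited). The gripper opens to 85 mm and grips with 20 to 120 N. Pads are 22 mm wide; open, the fingers measure 114 mm over their backs; the gripper's body (76 mm by 85 mm) begins 54 mm behind the grasp point. The pads swing forward as they close: fully open they stand 13 mm farther back than shut.
Start: joints at [-78.684, 2.991, 80.254, -0, 96.75, -4.028], TCP at [0.139, -0.506, 0.231] pointing down, gripper open.
Joint ranges: [-166.34, 166.34], [-52.06, 124.39], [6.96, 135.62], [-60.46, 240.46], [14.63, 156.25], [-167.68, 167.68]. Speed limits (degrees/s): [147.25, 147.25, 172.46, 180, 180, 180].

INTERFACE

Orientations are given as [roll, pitch, yaw] about the fixed x, y, z axes, in that order (R = Rz(yaw) Ry(pitch) Rx(roll)).
In Python, from plant import readout, viewer, job gives the robot as it stands.
- The arm moves only by the tool send_rows, never from a script. Its argument "steps" is a list of rows, each an object of numbers: "dx", "dy", "dz": the shift along the world's x, y, z in cm; "wx", "wy", "wz": the turn, a rotation vector about the world's x, y, z in rad; "fingers": the finger opening in cm, from 0 to 8.54. In form: [{"dx": .., "dy": .., "dz": .., "wx": .., "wy": .., "wz": .., "fingers": ..}, ...]. A call has 1 to 10 rows; each row shifts and turns the commanded pose from where the row before left it; what a row does not reach is not made up. A row lasts 1/10 s, in which the tool goes at most 50 mm and 8.59 degrees, less where a joint would pass 70% of its speed; a pose out of reach is approached as far as the arm can. A call with a gripper value outside its range is refused whole. The fingers move at their own pace and stop on an object; "squeeze" is the grip in N (left out, the last holds). Time passes only in rows, so rows that do not move let the fingers close. It gives the time, the measured TCP pose, the force, the opening and the grip force at its end, in the units of the state.
- readout.state(): the state, without advancing time (a new reading comes with each control period).
- viewer.capture(name): name is "scene" or "top"; returns (picture, depth): 480x640x3 uint8, blue, green, red; 480x640 float32, m along the optical axis (not along the pixel's ray), 0 where there is no reading.
- viewer.camera_model(name): a dict with "fx", "fy", "cx", "cy" (pixels), "rvec" (rotation vector, rad) and "tvec" (3), from world to camera coordinates, as OpenCV has them. Camera axes: x right, y down, z forward; pixel columns grow to the right and rows downward; lengths in m; the calibration is good to about 2 mm. A picture is of the moment at which its call begins. camera_model takes no time and is no camera call.
- job.sign_off(): hands the job in; it is judged then, once.
The state is a dict: "t": time; "q": joint angles; "dq": joint speeds; "tau": joint torques, N m; "eef_pos": TCP position; "tcp_rot": TCP orientation; "contact_force": force on the tool from outside, world axes, zero at the start; "torque": the same for the moment, N m; "finger_gap": finger opening in m; "gripper_force": force on a finger pad.
Only numpy, scipy, OpenCV 4.12 (cv2) and the standard library are available. Lean on these libraries where they do the work, as an engineer would, in place of code of your own. Each camera call takes 0.05 s, during which the arm holds its last target. There are 200 camera calls.

TASK

Feel along the springy board of the bench tray by pressing gently on it, to find the round bar hidden underneath that carries it. Then stand the steel bench block flat on the board right over that bar, so that the board stays level, and let go. Never press on the board harder than 20 N, set the block down gently, and leave everything else where it is.

Things in the scene. Friction and masses are not known exactly. Their poses are not given: they have to be found in the camera images.
- board: Springy plywood board, 150 (x) x 360 (y) x 8 mm. Origin: centre of its top face, 70 mm above the table at the start; y along its length, z up. Starts level. Pressed, it see-saws about the hidden bar (about its x axis, up to 0.15 rad, 4 to 5 N m per rad), so it stiffens towards the bar, alike from both sides: sunk 3 mm it pushes back 2 N at 80 mm, 5 N at 40 mm, 15 N right over the bar.
- frame: Fixed wooden tray, 180 (x) x 390 (y) mm, rim 66 mm high, in which the board lies with 3 mm gap all round, its top 4 mm above the rim. Origin: centre of its underside; same axes as the board. In it, hidden, a round bar 24 mm thick on rubber pads runs along x right under the board, 20 to 90 mm to either side of the middle along y. Soft springs bear the board's two ends.
- block: Plain steel bench block, 76 (x) x 50 (y) x 26 (z) mm, 0.8 kg, lying flat on the table to the left or right of the tray. Origin: centre of its underside. Left on the board away from the bar it tips the board by about 0.016 to 0.021 rad per 10 mm of distance.
- sander: bystander: wooden sanding block 100 x 45 x 36 mm with a grey pad beneath; origin centre of its underside
- tumbler: bystander: glass tumbler, 66 mm across, 100 mm tall; origin centre of its underside
- feltwheel: bystander: white felt wheel lying flat, 64 mm across, 24 mm high; origin centre of its underside
- jar: bystander: jar with metal cap, 60 mm across, 65 mm tall; origin centre of its underside
- brush: bystander: hand brush lying flat; origin under its middle

How it is judged:
By the outcome, as a careful person would: the job done as asked, in the order asked, and still so for the second after the job is handed in, with the robot touching nothing.
It also fails if it takes over 61 s, if anything falls off the work surface, if the arm or the gripper's body presses on something with over 40 N, if the wrist force passes 120 N, or if a joint passes its speed limit or range.

## Working session

There is one attempt and no reset: what is moved stays moved. The work goes in short steps, Python scripts to look and compute and a tool call to move; the robot and the scene stay as the last step left them, time stands still between calls to the robot, and variables do not carry over. Pictures are saved under pics/ and viewed, at most 10 in all, crops included, and the job is handed in when it is done.

Besides the shell and the picture viewer there is one more tool, called after "Call:" as name(argument=value, ...) on one line, values as JSON. send_rows: Moves the arm, as the interface text tells. Its arguments: {"type":"object","properties":{"steps":{"type":"array"},"squeeze":{"type":"number"}},"required":["steps"]}

```bash
mkdir -p pics; ls
cat > h.py <<'E'
import numpy as np, cv2
from plant import readout, viewer, job
def cap(n):
    im,d=viewer.capture(n); m=viewer.camera_model(n)
    R,_=cv2.Rodrigues(np.array(m["rvec"],float)); t=np.array(m["tvec"],float).ravel()
    v,u=np.mgrid[0:480,0:640]
    P=np.stack([(u-m["cx"])/m["fx"]*d,(v-m["cy"])/m["fy"]*d,d],-1)
    W=(P-t)@R
    W[d==0]=np.nan
    return im,d,W
E
python3 - <<'E'
from h import *
for n in("top","scene"):
    im,d,W=cap(n); cv2.imwrite(f"pics/{n}0.png",im); np.save(f"{n}0.npy",W)
print(readout.state())
E
```

```text
pics
{'t': 0.1, 'q': array([-7.86832423e+01,  3.02303778e+00,  8.03069672e+01,  3.38629380e-04,
        9.67490964e+01, -4.02638237e+00]), 'dq': array([ 0.06643037, -0.03542709, -0.06868695,  0.05327224, -0.03630504,
        0.0507219 ]), 'tau': array([ 1.08789092e-03, -3.82581353e+01, -3.60985887e+01, -4.65356095e-05,
        4.85713914e-03,  1.37782726e-05]), 'eef_pos': array([ 0.1388995 , -0.50601733,  0.23056394]), 'tcp_rot': array([-1.79921118e+02, -5.88966850e-03,  1.53431756e+01]), 'contact_force': array([-0.08654347, -0.54860069, -0.13231779]), 'torque': array([-0.0086427 ,  0.02248004, -0.01923577]), 'gripper_force': 0.0, 'finger_gap': 0.08557608939593205}
```

View pics/top0.png

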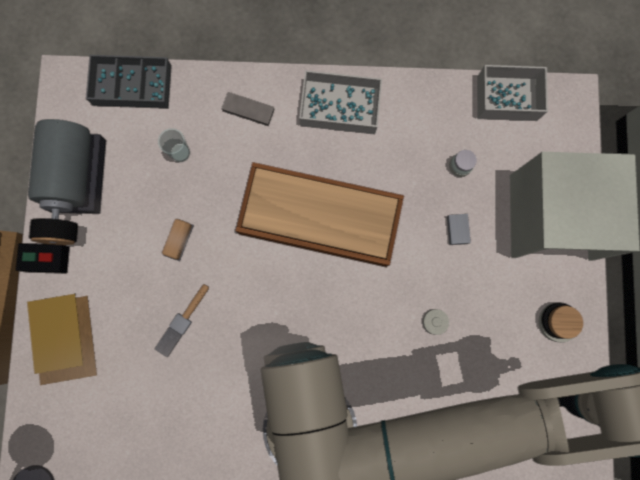

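View pics/scene0.png

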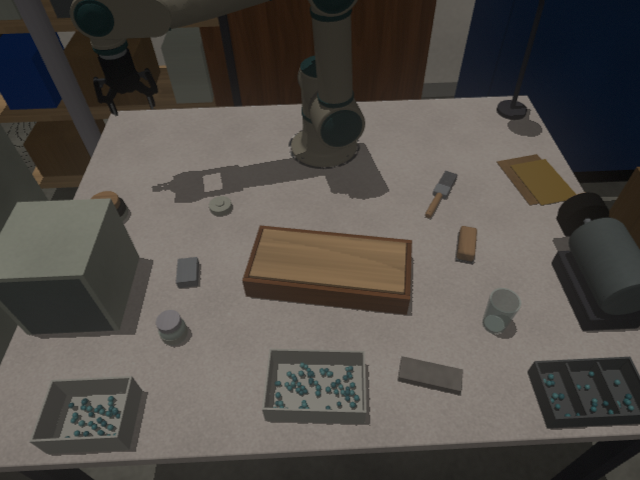

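The top view shows the tray centred near (320,214) and the grey block at (458,229). The felt wheel is at (435,321), the jar at (462,163), and there is a tall box on the right at (585,200). Next I measure them from depth.

Run:
```python
from h import *
def rect(W,box,z0,z1):
    u0,v0,u1,v1=box; P=W[v0:v1,u0:u1].reshape(-1,3); P=P[(P[:,2]>z0)&(P[:,2]<z1)]
    r=cv2.minAreaRect((P[:,:2]*1000).astype(np.float32)); return r,P.mean(0),np.median(P[:,2]),len(P)
T=np.load("top0.npy");S=np.load("scene0.npy")
print("block top",rect(T,(440,205,480,250),.018,.034)); print("block sc",rect(S,(165,245,210,298),.020,.034))
print("frame top",rect(T,(225,150,415,275),.055,.085)); print("frame sc",rect(S,(235,215,425,315),.060,.085))
im=cv2.imread("pics/top0.png").astype(int); 
# board by colour
sat=(im[...,2]>125)&(im[...,2]-im[...,0]>40); m=np.zeros_like(sat); m[150:275,225:415]=1
P=T[sat&m]; P=P[P[:,2]>.05]; print("board top",cv2.minAreaRect((P[:,:2]*1000).astype(np.float32)),P.mean(0))
print("bigbox z",np.nanmax(T[150:260,505:640,2]), "box xy range",[ (np.nanmin(Q[:,i]),np.nanmax(Q[:,i])) for Q in [T[140:260,500:640].reshape(-1,3)] for Q in [Q[Q[:,2]>.1]] for i in (0,1)])
for n,b in dict(jar=(445,145,480,180),wheel=(418,305,452,338)).items(): print(n,rect(T,b,.015,.08))
```

```text
block top (((508.2839050292969, -363.37548828125), (76.07894134521484, 52.20711898803711), 5.3090081214904785), array([ 0.50802442, -0.3625984 ,  0.02522888]), np.float64(0.025115541474484655), 588)
block sc (((508.4382019042969, -367.1265869140625), (78.76589965820312, 50.64818572998047), 4.422682285308838), array([ 0.51051363, -0.36637081,  0.02500034]), np.float64(0.025055186108350586), 502)
frame top (((531.1338500976562, -7.369384765625), (390.95367431640625, 182.26022338867188), 79.16822814941406), array([ 0.5296093 , -0.00776236,  0.06845014]), np.float64(0.06866176816509416), 11052)
frame sc (((530.2744750976562, -11.153701782226562), (390.3207092285156, 186.2042999267578), 79.24278259277344), array([ 0.53911914, -0.00990355,  0.06788056]), np.float64(0.06825605144540706), 9390)
board top ((538.3212280273438, -9.626083374023438), (386.4670715332031, 165.2436065673828), 79.15995025634766) [ 0.53056403 -0.00814273  0.06941597]
bigbox z 0.2194897363035103 box xy range [(np.float64(0.43962882125643404), np.float64(0.6620137634604114)), (np.float64(-0.7180325814916267), np.float64(-0.4987101579164775))]
jar (((675.3310546875, -368.8728332519531), (56.480106353759766, 57.70988845825195), 1.4668861627578735), array([ 0.67303598, -0.36563613,  0.05367197]), np.float64(0.061811795310095285), 534)
wheel (((271.4188537597656, -305.8523864746094), (62.83189010620117, 61.02634048461914), 51.84471893310547), array([ 0.27198302, -0.30550833,  0.02018635]), np.float64(0.02000695683923432), 472)
```

Call:
send_rows(steps=[{"dx":2.7,"dy":3.06,"wz":-0.0325,"fingers":0},{"dx":2.7,"dy":3.06,"wz":-0.0325},{"dx":2.7,"dy":3.06,"wz":-0.0325},{"dx":2.7,"dy":3.06,"wz":-0.0325},{"dx":2.7,"dy":3.06,"wz":-0.0325},{"dx":2.7,"dy":3.06,"wz":-0.0325},{"dx":2.7,"dy":3.06,"wz":-0.0325},{"dx":2.7,"dy":3.06,"wz":-0.0325},{"dx":2.7,"dy":3.06,"wz":-0.0325},{"dx":2.7,"dy":3.06,"wz":-0.0325}], squeeze=20)

```text
schema error: expected keys dx, dy, dz, wx, wy, wz, fingers
```

Call:
send_rows(steps=[{"dx":2.7,"dy":3.06,"dz":-1.5,"wz":-0.0325},{"dx":2.7,"dy":3.06,"dz":-2.5,"wz":-0.0325},{"dx":2.7,"dy":3.06,"dz":-3,"wz":-0.0325},{"dx":2.8,"dy":2.96,"dz":-3,"wz":-0.0325},{"dz":-3},{"dz":-1.5},{},{},{},{}])

```text
schema error: expected keys dx, dy, dz, wx, wy, wz, fingers
```

Call:
send_rows(steps=[{"dx":2.7,"dy":3.06,"dz":0,"wx":0,"wy":0,"wz":-0.0325,"fingers":0},{"dx":2.7,"dy":3.06,"dz":0,"wx":0,"wy":0,"wz":-0.0325,"fingers":0},{"dx":2.7,"dy":3.06,"dz":0,"wx":0,"wy":0,"wz":-0.0325,"fingers":0},{"dx":2.7,"dy":3.06,"dz":0,"wx":0,"wy":0,"wz":-0.0325,"fingers":0},{"dx":2.7,"dy":3.06,"dz":0,"wx":0,"wy":0,"wz":-0.0325,"fingers":0},{"dx":2.7,"dy":3.06,"dz":0,"wx":0,"wy":0,"wz":-0.0325,"fingers":0},{"dx":2.7,"dy":3.06,"dz":0,"wx":0,"wy":0,"wz":-0.0325,"fingers":0},{"dx":2.7,"dy":3.06,"dz":0,"wx":0,"wy":0,"wz":-0.0325,"fingers":0},{"dx":2.7,"dy":3.06,"dz":0,"wx":0,"wy":0,"wz":-0.0325,"fingers":0},{"dx":2.7,"dy":3.06,"dz":0,"wx":0,"wy":0,"wz":-0.0325,"fingers":0}], squeeze=20)

```text
t: 1.1
eef_pos: [0.4097, -0.1988, 0.2311]
tcp_rot: [180.0, 0.0, -3.4]
contact_force: [0.5, -1.2, 0.6]
finger_gap: 0.0002
gripper_force: 0.0
```

Call:
send_rows(steps=[{"dx":2.7,"dy":3.06,"dz":-1.5,"wx":0,"wy":0,"wz":-0.0325,"fingers":0},{"dx":2.7,"dy":3.06,"dz":-2.5,"wx":0,"wy":0,"wz":-0.0325,"fingers":0},{"dx":2.7,"dy":3.06,"dz":-3,"wx":0,"wy":0,"wz":-0.0325,"fingers":0},{"dx":2.8,"dy":2.96,"dz":-3,"wx":0,"wy":0,"wz":-0.0325,"fingers":0},{"dx":0,"dy":0,"dz":-3,"wx":0,"wy":0,"wz":0,"fingers":0},{"dx":0,"dy":0,"dz":-2,"wx":0,"wy":0,"wz":0,"fingers":0},{"dx":0,"dy":0,"dz":0,"wx":0,"wy":0,"wz":0,"fingers":0},{"dx":0,"dy":0,"dz":0,"wx":0,"wy":0,"wz":0,"fingers":0}])

```text
t: 1.9
eef_pos: [0.5173, -0.0797, 0.0824]
tcp_rot: [180.0, 0.0, -10.7]
contact_force: [0.6, -0.1, 0.7]
finger_gap: -0.0004
gripper_force: 0.0
```

```bash
python3 -c "
from plant import readout
s=readout.state();print(s['t'],s['eef_pos'],s['tcp_rot'],s['contact_force'],s['torque'])"
```

```text
1.9 [ 0.51725282 -0.07973019  0.08240032] [ 1.79993619e+02  1.93537278e-02 -1.07347051e+01] [ 0.61014427 -0.13340981  0.73626172] [-0.01795231 -0.02351357  0.03770378]
```

Call:
send_rows(steps=[{"dx":0,"dy":0,"dz":-0.5,"wx":0,"wy":0,"wz":0,"fingers":0},{"dx":0,"dy":0,"dz":-0.4,"wx":0,"wy":0,"wz":0,"fingers":0},{"dx":0,"dy":0,"dz":-0.2,"wx":0,"wy":0,"wz":0,"fingers":0},{"dx":0,"dy":0,"dz":-0.2,"wx":0,"wy":0,"wz":0,"fingers":0},{"dx":0,"dy":0,"dz":0,"wx":0,"wy":0,"wz":0,"fingers":0},{"dx":0,"dy":0,"dz":0,"wx":0,"wy":0,"wz":0,"fingers":0},{"dx":0,"dy":0,"dz":0,"wx":0,"wy":0,"wz":0,"fingers":0}])

```text
t: 2.6
eef_pos: [0.5174, -0.0798, 0.0694]
tcp_rot: [180.0, -0.0, -10.7]
contact_force: [-0.8, -0.7, 3.1]
finger_gap: -0.0
gripper_force: 1.5
```

```bash
cat > r.py <<'E'
from plant import readout
s=readout.state();print(round(s['t'],2),s['eef_pos'].round(5),s['contact_force'].round(2),s['torque'].round(3))
E
python3 r.py
```

```text
2.6 [ 0.51741 -0.07977  0.06943] [-0.8  -0.71  3.12] [-0.063  0.153  0.024]
```

Call:
send_rows(steps=[{"dx":0,"dy":0,"dz":-0.1,"wx":0,"wy":0,"wz":0,"fingers":0},{"dx":0,"dy":0,"dz":0,"wx":0,"wy":0,"wz":0,"fingers":0},{"dx":0,"dy":0,"dz":0,"wx":0,"wy":0,"wz":0,"fingers":0}])

```text
t: 2.9
eef_pos: [0.5174, -0.0798, 0.0687]
tcp_rot: [180.0, -0.0, -10.7]
contact_force: [-2.3, -0.8, 7.1]
finger_gap: 0.0002
gripper_force: 3.1
```

Call:
send_rows(steps=[{"dx":0,"dy":0,"dz":-0.1,"wx":0,"wy":0,"wz":0,"fingers":0},{"dx":0,"dy":0,"dz":0,"wx":0,"wy":0,"wz":0,"fingers":0},{"dx":0,"dy":0,"dz":0,"wx":0,"wy":0,"wz":0,"fingers":0}])

```text
t: 3.2
eef_pos: [0.5175, -0.0798, 0.0681]
tcp_rot: [180.0, -0.0, -10.7]
contact_force: [-5.2, -0.5, 9.2]
finger_gap: -0.0
gripper_force: 4.5
```

```bash
python3 r.py; python3 r.py
```

```text
3.2 [ 0.51749 -0.07978  0.06811] [-5.25 -0.53  9.17] [-0.008  0.751  0.006]
3.2 [ 0.51749 -0.07978  0.06811] [-5.25 -0.53  9.17] [-0.008  0.751  0.006]
```

Call:
send_rows(steps=[{"dx":0,"dy":0,"dz":1.0,"wx":0,"wy":0,"wz":0,"fingers":0},{"dx":0.75,"dy":3.93,"dz":0,"wx":0,"wy":0,"wz":0,"fingers":0},{"dx":0,"dy":0,"dz":0,"wx":0,"wy":0,"wz":0,"fingers":0},{"dx":0,"dy":0,"dz":-0.5,"wx":0,"wy":0,"wz":0,"fingers":0},{"dx":0,"dy":0,"dz":-0.3,"wx":0,"wy":0,"wz":0,"fingers":0},{"dx":0,"dy":0,"dz":-0.3,"wx":0,"wy":0,"wz":0,"fingers":0},{"dx":0,"dy":0,"dz":0,"wx":0,"wy":0,"wz":0,"fingers":0},{"dx":0,"dy":0,"dz":0,"wx":0,"wy":0,"wz":0,"fingers":0},{"dx":0,"dy":0,"dz":0,"wx":0,"wy":0,"wz":0,"fingers":0}])

```text
t: 4.1
eef_pos: [0.5248, -0.0406, 0.067]
tcp_rot: [-180.0, 0.0, -10.8]
contact_force: [-4.3, 3.9, 8.4]
finger_gap: -0.0002
gripper_force: 4.8
```

```bash
python3 r.py
```

```text
4.1 [ 0.52476 -0.04061  0.06701] [-4.3   3.9   8.44] [0.511 0.67  0.047]
```

Call:
send_rows(steps=[{"dx":0,"dy":0,"dz":1.0,"wx":0,"wy":0,"wz":0,"fingers":0},{"dx":-0.75,"dy":-3.93,"dz":0,"wx":0,"wy":0,"wz":0,"fingers":0},{"dx":-0.75,"dy":-3.93,"dz":0,"wx":0,"wy":0,"wz":0,"fingers":0},{"dx":0,"dy":0,"dz":0,"wx":0,"wy":0,"wz":0,"fingers":0},{"dx":0,"dy":0,"dz":-0.4,"wx":0,"wy":0,"wz":0,"fingers":0},{"dx":0,"dy":0,"dz":-0.3,"wx":0,"wy":0,"wz":0,"fingers":0},{"dx":0,"dy":0,"dz":-0.3,"wx":0,"wy":0,"wz":0,"fingers":0},{"dx":0,"dy":0,"dz":0,"wx":0,"wy":0,"wz":0,"fingers":0},{"dx":0,"dy":0,"dz":0,"wx":0,"wy":0,"wz":0,"fingers":0},{"dx":0,"dy":0,"dz":0,"wx":0,"wy":0,"wz":0,"fingers":0}])

```text
t: 5.1
eef_pos: [0.51, -0.1187, 0.0664]
tcp_rot: [180.0, -0.0, -10.7]
contact_force: [-2.0, -2.1, 4.5]
finger_gap: -0.0001
gripper_force: 2.4
```

```bash
python3 r.py
```

```text
5.1 [ 0.50998 -0.11868  0.06637] [-1.98 -2.09  4.52] [-0.268  0.22  -0.001]
```

Call:
send_rows(steps=[{"dx":0,"dy":0,"dz":1.0,"wx":0,"wy":0,"wz":0,"fingers":0},{"dx":0.13,"dy":0.69,"dz":0,"wx":0,"wy":0,"wz":0,"fingers":0},{"dx":0,"dy":0,"dz":0,"wx":0,"wy":0,"wz":0,"fingers":0},{"dx":0,"dy":0,"dz":0,"wx":0,"wy":0,"wz":0,"fingers":0}])

```text
t: 5.5
eef_pos: [0.511, -0.1115, 0.0757]
tcp_rot: [-180.0, 0.0, -10.7]
contact_force: [0.0, -0.1, 0.2]
finger_gap: 0.0002
gripper_force: 0.0
```

Call:
send_rows(steps=[{"dx":0,"dy":0,"dz":-0.5,"wx":0,"wy":0,"wz":0,"fingers":0},{"dx":0,"dy":0,"dz":-0.3,"wx":0,"wy":0,"wz":0,"fingers":0},{"dx":0,"dy":0,"dz":-0.2,"wx":0,"wy":0,"wz":0,"fingers":0},{"dx":0,"dy":0,"dz":0,"wx":0,"wy":0,"wz":0,"fingers":0},{"dx":0,"dy":0,"dz":0,"wx":0,"wy":0,"wz":0,"fingers":0}])

```text
t: 6.0
eef_pos: [0.5113, -0.1119, 0.0666]
tcp_rot: [-180.0, -0.0, -10.7]
contact_force: [-1.6, 2.0, 6.2]
finger_gap: 0.0
gripper_force: 3.0
```

Call:
send_rows(steps=[{"dx":0,"dy":0,"dz":-0.2,"wx":0,"wy":0,"wz":0,"fingers":0},{"dx":0,"dy":0,"dz":-0.15,"wx":0,"wy":0,"wz":0,"fingers":0},{"dx":0,"dy":0,"dz":0,"wx":0,"wy":0,"wz":0,"fingers":0},{"dx":0,"dy":0,"dz":0,"wx":0,"wy":0,"wz":0,"fingers":0}])

```text
t: 6.4
eef_pos: [0.5116, -0.1118, 0.0641]
tcp_rot: [-180.0, -0.1, -10.7]
contact_force: [-4.2, 3.5, 11.2]
finger_gap: -0.0
gripper_force: 5.7
```

```bash
python3 r.py
```

```text
6.4 [ 0.51163 -0.1118   0.06405] [-4.23  3.48 11.17] [0.632 0.653 0.058]
```

Call:
send_rows(steps=[{"dx":0,"dy":0,"dz":0,"wx":0,"wy":0,"wz":0,"fingers":0}])

```text
t: 6.5
eef_pos: [0.5116, -0.1118, 0.0641]
tcp_rot: [-180.0, -0.1, -10.7]
contact_force: [-4.2, 3.5, 11.7]
finger_gap: -0.0001
gripper_force: 5.7
```

```bash
python3 r.py
```

```text
6.5 [ 0.51162 -0.11179  0.06406] [-4.16  3.49 11.74] [0.609 0.599 0.044]
```

Call:
send_rows(steps=[{"dx":0,"dy":0,"dz":1.35,"wx":0,"wy":0,"wz":0,"fingers":0},{"dx":0.91,"dy":4.76,"dz":0,"wx":0,"wy":0,"wz":0,"fingers":0},{"dx":0.91,"dy":4.77,"dz":0,"wx":0,"wy":0,"wz":0,"fingers":0},{"dx":0,"dy":0,"dz":0,"wx":0,"wy":0,"wz":0,"fingers":0},{"dx":-0.13,"dy":-0.69,"dz":0,"wx":0,"wy":0,"wz":0,"fingers":0},{"dx":0,"dy":0,"dz":0,"wx":0,"wy":0,"wz":0,"fingers":0},{"dx":0,"dy":0,"dz":0,"wx":0,"wy":0,"wz":0,"fingers":0}])

```text
t: 7.2
eef_pos: [0.5277, -0.0251, 0.076]
tcp_rot: [180.0, 0.0, -10.9]
contact_force: [-0.4, -0.2, -0.4]
finger_gap: -0.0003
gripper_force: 0.0
```

Call:
send_rows(steps=[{"dx":0,"dy":0,"dz":-0.5,"wx":0,"wy":0,"wz":0,"fingers":0},{"dx":0,"dy":0,"dz":-0.3,"wx":0,"wy":0,"wz":0,"fingers":0},{"dx":0,"dy":0,"dz":-0.2,"wx":0,"wy":0,"wz":0,"fingers":0},{"dx":0,"dy":0,"dz":0,"wx":0,"wy":0,"wz":0,"fingers":0},{"dx":0,"dy":0,"dz":0,"wx":0,"wy":0,"wz":0,"fingers":0}])

```text
t: 7.7
eef_pos: [0.5281, -0.0244, 0.0667]
tcp_rot: [179.9, -0.0, -10.8]
contact_force: [-3.1, -2.9, 5.6]
finger_gap: -0.0002
gripper_force: 2.9
```

Call:
send_rows(steps=[{"dx":0,"dy":0,"dz":-0.2,"wx":0,"wy":0,"wz":0,"fingers":0},{"dx":0,"dy":0,"dz":-0.15,"wx":0,"wy":0,"wz":0,"fingers":0},{"dx":0,"dy":0,"dz":0,"wx":0,"wy":0,"wz":0,"fingers":0},{"dx":0,"dy":0,"dz":0,"wx":0,"wy":0,"wz":0,"fingers":0}])

```text
t: 8.1
eef_pos: [0.5282, -0.0243, 0.0639]
tcp_rot: [179.9, -0.0, -10.8]
contact_force: [-5.3, -1.0, 10.2]
finger_gap: -0.0
gripper_force: 5.3
```

```bash
python3 r.py
```

```text
8.1 [ 0.52818 -0.02434  0.06392] [-5.31 -1.   10.16] [-0.354  0.918 -0.01 ]
```

Call:
send_rows(steps=[{"dx":0,"dy":0,"dz":0,"wx":0,"wy":0,"wz":0,"fingers":0}])

```text
t: 8.2
eef_pos: [0.5282, -0.0243, 0.0639]
tcp_rot: [179.9, -0.0, -10.7]
contact_force: [-4.0, -1.5, 11.0]
finger_gap: 0.0006
gripper_force: 5.3
```

```bash
python3 r.py
```

```text
8.2 [ 0.52818 -0.02432  0.06394] [-4.04 -1.45 10.98] [-0.379  0.848 -0.1  ]
```

Call:
send_rows(steps=[{"dx":0,"dy":0,"dz":2.5,"wx":0,"wy":0,"wz":0,"fingers":0},{"dx":0,"dy":0,"dz":4.5,"wx":0,"wy":0,"wz":0,"fingers":0},{"dx":-0.25,"dy":-4.28,"dz":2,"wx":0,"wy":0,"wz":0.0345,"fingers":4},{"dx":-0.25,"dy":-4.28,"dz":1,"wx":0,"wy":0,"wz":0.0345,"fingers":8.5},{"dx":-0.25,"dy":-4.28,"dz":0,"wx":0,"wy":0,"wz":0.0345,"fingers":8.5},{"dx":-0.25,"dy":-4.28,"dz":0,"wx":0,"wy":0,"wz":0.0345,"fingers":8.5},{"dx":-0.25,"dy":-4.28,"dz":0,"wx":0,"wy":0,"wz":0.0345,"fingers":8.5},{"dx":-0.25,"dy":-4.28,"dz":0,"wx":0,"wy":0,"wz":0.0345,"fingers":8.5},{"dx":-0.25,"dy":-4.28,"dz":0,"wx":0,"wy":0,"wz":0.0345,"fingers":8.5},{"dx":-0.25,"dy":-4.28,"dz":0,"wx":0,"wy":0,"wz":0.0345,"fingers":8.5}])

```text
t: 9.2
eef_pos: [0.5074, -0.3677, 0.162]
tcp_rot: [-180.0, 0.0, 5.2]
contact_force: [1.2, 0.5, -0.1]
finger_gap: 0.0849
gripper_force: 0.0
```

Call:
send_rows(steps=[{"dx":0,"dy":0,"dz":-3,"wx":0,"wy":0,"wz":0,"fingers":8.5},{"dx":0,"dy":0,"dz":-3,"wx":0,"wy":0,"wz":0,"fingers":8.5},{"dx":0,"dy":0,"dz":-2,"wx":0,"wy":0,"wz":0,"fingers":8.5},{"dx":0,"dy":0,"dz":0,"wx":0,"wy":0,"wz":0,"fingers":8.5},{"dx":0,"dy":0,"dz":0,"wx":0,"wy":0,"wz":0,"fingers":8.5},{"dx":0,"dy":0,"dz":0,"wx":0,"wy":0,"wz":0,"fingers":8.5}])

```text
t: 9.8
eef_pos: [0.5087, -0.3666, 0.0845]
tcp_rot: [179.9, -0.1, 5.1]
contact_force: [0.7, 0.1, 0.7]
finger_gap: 0.085
gripper_force: 0.0
```

```bash
python3 r.py
python3 - <<'E'
from h import *
im,d,W=cap("scene"); cv2.imwrite("pics/s1.png",cv2.resize(im[100:340,60:380],(800,600)))
E
```

```text
9.8 [ 0.50873 -0.36655  0.08448] [0.74 0.14 0.69] [0.026 0.036 0.001]
```

View pics/s1.png

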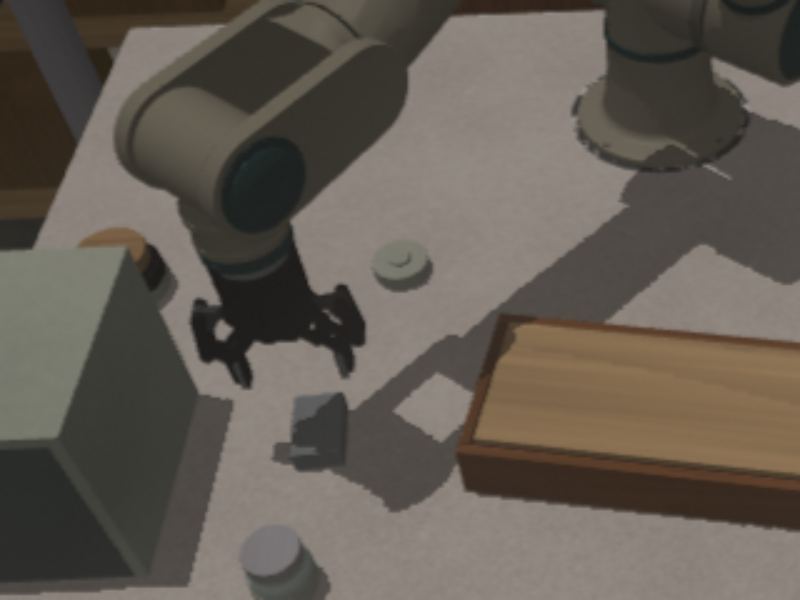

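The open fingers, at (240,370) and (345,365), straddle the block at (320,430) with clear space around them. I lower and grip.

Call:
send_rows(steps=[{"dx":0,"dy":0,"dz":-3,"wx":0,"wy":0,"wz":0,"fingers":8.5},{"dx":0,"dy":0,"dz":-2.5,"wx":0,"wy":0,"wz":0,"fingers":8.5},{"dx":0,"dy":0,"dz":-1.5,"wx":0,"wy":0,"wz":0,"fingers":8.5},{"dx":0,"dy":0,"dz":-0.7,"wx":0,"wy":0,"wz":0,"fingers":8.5},{"dx":0,"dy":0,"dz":-0.4,"wx":0,"wy":0,"wz":0,"fingers":8.5},{"dx":0,"dy":0,"dz":0,"wx":0,"wy":0,"wz":0,"fingers":8.5},{"dx":0,"dy":0,"dz":0,"wx":0,"wy":0,"wz":0,"fingers":8.5},{"dx":0,"dy":0,"dz":0,"wx":0,"wy":0,"wz":0,"fingers":8.5}])

```text
t: 10.65
eef_pos: [0.5085, -0.3664, 0.0027]
tcp_rot: [179.9, -0.1, 5.1]
contact_force: [-0.4, 1.0, 0.7]
finger_gap: 0.0852
gripper_force: 0.0
```

Call:
send_rows(steps=[{"dx":0,"dy":0,"dz":0,"wx":0,"wy":0,"wz":0,"fingers":6},{"dx":0,"dy":0,"dz":0,"wx":0,"wy":0,"wz":0,"fingers":5.2},{"dx":0,"dy":0,"dz":0,"wx":0,"wy":0,"wz":0,"fingers":4.5},{"dx":0,"dy":0,"dz":0,"wx":0,"wy":0,"wz":0,"fingers":4.5},{"dx":0,"dy":0,"dz":0,"wx":0,"wy":0,"wz":0,"fingers":4.5},{"dx":0,"dy":0,"dz":0,"wx":0,"wy":0,"wz":0,"fingers":4.5},{"dx":0,"dy":0,"dz":0,"wx":0,"wy":0,"wz":0,"fingers":4.5}], squeeze=60)

```text
t: 11.35
eef_pos: [0.5082, -0.3661, 0.0022]
tcp_rot: [180.0, -0.0, 5.1]
contact_force: [-1.3, 1.6, 6.0]
finger_gap: 0.049
gripper_force: 67.2
```

Call:
send_rows(steps=[{"dx":0,"dy":0,"dz":0.5,"wx":0,"wy":0,"wz":0,"fingers":4.5},{"dx":0,"dy":0,"dz":2,"wx":0,"wy":0,"wz":0,"fingers":4.5},{"dx":0,"dy":0,"dz":3,"wx":0,"wy":0,"wz":0,"fingers":4.5},{"dx":0,"dy":0,"dz":3.5,"wx":0,"wy":0,"wz":0,"fingers":4.5},{"dx":0,"dy":0,"dz":3.5,"wx":0,"wy":0,"wz":0,"fingers":4.5},{"dx":0,"dy":0,"dz":1.5,"wx":0,"wy":0,"wz":0,"fingers":4.5},{"dx":0,"dy":0,"dz":0,"wx":0,"wy":0,"wz":0,"fingers":4.5}])

```text
t: 12.05
eef_pos: [0.5085, -0.3666, 0.1429]
tcp_rot: [179.9, -0.1, 5.1]
contact_force: [0.3, -0.6, -7.5]
finger_gap: 0.049
gripper_force: 65.9
```

Call:
send_rows(steps=[{"dx":0.13,"dy":3.3,"dz":0,"wx":0,"wy":0,"wz":-0.031,"fingers":4.5},{"dx":0.13,"dy":3.3,"dz":0,"wx":0,"wy":0,"wz":-0.031,"fingers":4.5},{"dx":0.13,"dy":3.3,"dz":0,"wx":0,"wy":0,"wz":-0.031,"fingers":4.5},{"dx":0.13,"dy":3.3,"dz":0,"wx":0,"wy":0,"wz":-0.031,"fingers":4.5},{"dx":0.13,"dy":3.3,"dz":0,"wx":0,"wy":0,"wz":-0.031,"fingers":4.5},{"dx":0.13,"dy":3.3,"dz":0,"wx":0,"wy":0,"wz":-0.031,"fingers":4.5},{"dx":0.13,"dy":3.3,"dz":0,"wx":0,"wy":0,"wz":-0.031,"fingers":4.5},{"dx":0.13,"dy":3.3,"dz":0,"wx":0,"wy":0,"wz":-0.031,"fingers":4.5},{"dx":0.13,"dy":3.3,"dz":0,"wx":0,"wy":0,"wz":-0.031,"fingers":4.5},{"dx":0,"dy":0,"dz":0,"wx":0,"wy":0,"wz":0,"fingers":4.5}])

```text
t: 13.05
eef_pos: [0.5182, -0.0652, 0.1381]
tcp_rot: [-179.9, 0.3, -10.7]
contact_force: [0.3, -0.8, -7.8]
finger_gap: 0.0487
gripper_force: 66.5
```

Call:
send_rows(steps=[{"dx":0,"dy":0,"dz":-2.5,"wx":0,"wy":0,"wz":0,"fingers":4.5},{"dx":0,"dy":0,"dz":-2.0,"wx":0,"wy":0,"wz":0,"fingers":4.5},{"dx":0,"dy":0,"dz":-1.2,"wx":0,"wy":0,"wz":0,"fingers":4.5},{"dx":0,"dy":0,"dz":0,"wx":0,"wy":0,"wz":0,"fingers":4.5},{"dx":0,"dy":0,"dz":0,"wx":0,"wy":0,"wz":0,"fingers":4.5},{"dx":0,"dy":0,"dz":0,"wx":0,"wy":0,"wz":0,"fingers":4.5},{"dx":0,"dy":0,"dz":0,"wx":0,"wy":0,"wz":0,"fingers":4.5}])

```text
t: 13.75
eef_pos: [0.5203, -0.0693, 0.0857]
tcp_rot: [180.0, -0.1, -10.9]
contact_force: [0.4, 0.6, -8.5]
finger_gap: 0.0487
gripper_force: 66.4
```

```bash
python3 r.py
python3 - <<'E'
from h import *
im,d,W=cap("scene"); cv2.imwrite("pics/s2.png",cv2.resize(im[160:340,200:440],(800,600)))
E
```

```text
13.75 [ 0.5203  -0.06926  0.08568] [ 0.45  0.61 -8.46] [ 0.006 -0.003 -0.048]
```

View pics/s2.png

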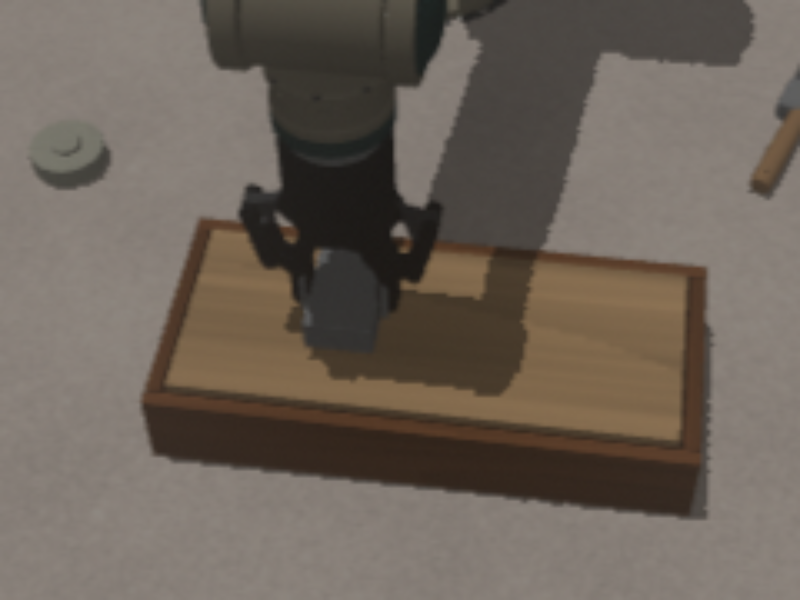

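The block hangs level in the gripper over the left part of the board (crop (345,300)), square with the tray. I lower it in small steps.

Call:
send_rows(steps=[{"dx":0,"dy":0,"dz":-0.5,"wx":0,"wy":0,"wz":0,"fingers":4.5},{"dx":0,"dy":0,"dz":-0.4,"wx":0,"wy":0,"wz":0,"fingers":4.5},{"dx":0,"dy":0,"dz":-0.2,"wx":0,"wy":0,"wz":0,"fingers":4.5},{"dx":0,"dy":0,"dz":-0.1,"wx":0,"wy":0,"wz":0,"fingers":4.5},{"dx":0,"dy":0,"dz":-0.1,"wx":0,"wy":0,"wz":0,"fingers":4.5},{"dx":0,"dy":0,"dz":0,"wx":0,"wy":0,"wz":0,"fingers":4.5},{"dx":0,"dy":0,"dz":0,"wx":0,"wy":0,"wz":0,"fingers":4.5},{"dx":0,"dy":0,"dz":0,"wx":0,"wy":0,"wz":0,"fingers":4.5}])

```text
t: 14.6
eef_pos: [0.5198, -0.0691, 0.0718]
tcp_rot: [180.0, -0.0, -10.9]
contact_force: [-0.5, 0.4, -5.7]
finger_gap: 0.0487
gripper_force: 66.7
```

```bash
python3 r.py
```

```text
14.6 [ 0.51981 -0.06909  0.07179] [-0.51  0.38 -5.67] [0.021 0.222 0.035]
```

Call:
send_rows(steps=[{"dx":0,"dy":0,"dz":-0.05,"wx":0,"wy":0,"wz":0,"fingers":4.5},{"dx":0,"dy":0,"dz":-0.05,"wx":0,"wy":0,"wz":0,"fingers":4.5},{"dx":0,"dy":0,"dz":0,"wx":0,"wy":0,"wz":0,"fingers":4.5},{"dx":0,"dy":0,"dz":0,"wx":0,"wy":0,"wz":0,"fingers":4.5}])

```text
t: 15.0
eef_pos: [0.5198, -0.069, 0.071]
tcp_rot: [180.0, -0.0, -10.9]
contact_force: [-2.7, 1.1, -1.8]
finger_gap: 0.0487
gripper_force: 67.1
```

```bash
python3 r.py
```

```text
15.0 [ 0.51983 -0.06904  0.07095] [-2.69  1.06 -1.84] [0.123 0.362 0.034]
```

Call:
send_rows(steps=[{"dx":0,"dy":0,"dz":-0.03,"wx":0,"wy":0,"wz":0,"fingers":4.5},{"dx":0,"dy":0,"dz":0,"wx":0,"wy":0,"wz":0,"fingers":4.5},{"dx":0,"dy":0,"dz":0,"wx":0,"wy":0,"wz":0,"fingers":5.2},{"dx":0,"dy":0,"dz":0,"wx":0,"wy":0,"wz":0,"fingers":5.8},{"dx":0,"dy":0,"dz":0,"wx":0,"wy":0,"wz":0,"fingers":6.6},{"dx":0,"dy":0,"dz":0,"wx":0,"wy":0,"wz":0,"fingers":7.5},{"dx":0,"dy":0,"dz":0,"wx":0,"wy":0,"wz":0,"fingers":7.5}], squeeze=20)

```text
t: 15.7
eef_pos: [0.5198, -0.0691, 0.0704]
tcp_rot: [180.0, -0.0, -10.9]
contact_force: [0.5, -0.7, 0.4]
finger_gap: 0.0749
gripper_force: 0.0
```

Call:
send_rows(steps=[{"dx":0,"dy":0,"dz":1,"wx":0,"wy":0,"wz":0,"fingers":7.5},{"dx":0,"dy":0,"dz":2,"wx":0,"wy":0,"wz":0,"fingers":7.5},{"dx":0,"dy":0,"dz":4,"wx":0,"wy":0,"wz":0,"fingers":7.5},{"dx":0,"dy":0,"dz":4,"wx":0,"wy":0,"wz":0,"fingers":7.5},{"dx":-1.5,"dy":-4,"dz":2,"wx":0,"wy":0,"wz":0,"fingers":7.5},{"dx":-1.5,"dy":-4,"dz":2,"wx":0,"wy":0,"wz":0,"fingers":7.5},{"dx":-1.5,"dy":-4,"dz":2,"wx":0,"wy":0,"wz":0,"fingers":7.5},{"dx":-1.5,"dy":-4,"dz":2,"wx":0,"wy":0,"wz":0,"fingers":7.5},{"dx":-1.5,"dy":-4,"dz":0,"wx":0,"wy":0,"wz":0,"fingers":7.5},{"dx":-1.5,"dy":-4,"dz":0,"wx":0,"wy":0,"wz":0,"fingers":7.5}])

```text
t: 16.7
eef_pos: [0.429, -0.3107, 0.2622]
tcp_rot: [179.9, -0.1, -10.9]
contact_force: [0.4, 0.2, 0.1]
finger_gap: 0.0749
gripper_force: 0.0
```

Call:
send_rows(steps=[{"dx":-2,"dy":-4,"dz":0,"wx":0,"wy":0,"wz":0,"fingers":7.5},{"dx":-2,"dy":-4,"dz":0,"wx":0,"wy":0,"wz":0,"fingers":7.5},{"dx":-2,"dy":-4,"dz":0,"wx":0,"wy":0,"wz":0,"fingers":7.5},{"dx":-2,"dy":-2,"dz":0,"wx":0,"wy":0,"wz":0,"fingers":7.5},{"dx":0,"dy":0,"dz":0,"wx":0,"wy":0,"wz":0,"fingers":7.5}])

```text
t: 17.2
eef_pos: [0.3472, -0.4514, 0.2606]
tcp_rot: [180.0, 0.0, -11.2]
contact_force: [-0.2, 1.0, 0.4]
finger_gap: 0.0753
gripper_force: 0.0
```

```bash
python3 r.py
python3 - <<'E'
from h import *
yd=np.array([.188,.982]);xd=np.array([.982,-.188]);c=np.array([.531,-.009])
def tilt(W):
    P=W.reshape(-1,3);P=P[np.isfinite(P).all(1)]
    q=P[:,:2]-c; X=q@xd; Y=q@yd
    m=(abs(X)<.06)&(abs(Y)<.165)&(abs(Y+.061)>.04)&(abs(P[:,2]-.07)<.03)
    A=np.c_[Y[m],X[m],np.ones(m.sum())]; r=np.linalg.lstsq(A,P[m,2],rcond=None)[0]
    b=(abs(X)<.06)&(abs(Y+.061)<.05)&(P[:,2]>.087)&(P[:,2]<.11)
    rect=cv2.minAreaRect((np.c_[X[b],Y[b]]*1000).astype(np.float32)) if b.sum()>20 else None
    return r.round(5),m.sum(),rect,np.median(P[b,2]) if b.any() else None
for n in("top","scene"):
    print(n,"before",tilt(np.load(n+"0.npy")))
    im,d,W=cap(n); cv2.imwrite(f"pics/{n}9.png",im); print("after",tilt(W))
E
```

```text
17.2 [ 0.34718 -0.45138  0.26061] [-0.17  0.97  0.4 ] [ 0.002 -0.004 -0.013]
top before (array([-0.00015,  0.00066,  0.06945]), np.int64(4839), None, None)
after (array([0.00117, 0.00022, 0.06802]), np.int64(4816), ((0.9569511413574219, -59.90290832519531), (49.89124298095703, 77.17145538330078), 89.81398010253906), np.float64(0.0941197279493873))
scene before (array([-0.00136, -0.00103,  0.06889]), np.int64(4040), None, None)
after (array([0.00048, 0.00034, 0.0674 ]), np.int64(4042), ((1.5834884643554688, -63.35209655761719), (78.8132095336914, 49.9609375), 0.14303582906723022), np.float64(0.09321550747845388))
```

View pics/scene9.png

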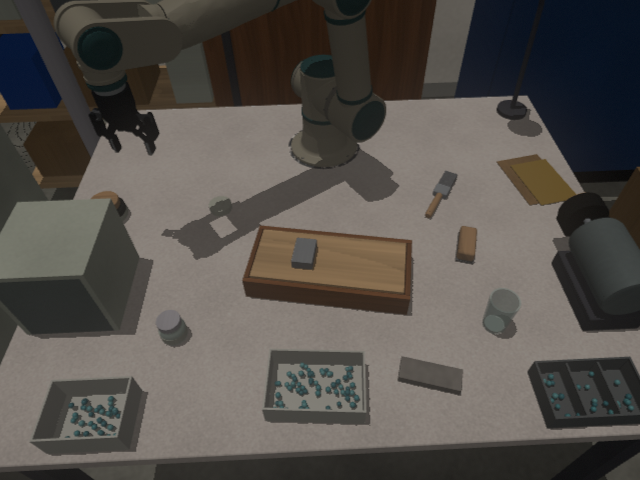

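The block stands on the board at (304,253), and everything else is where it was. The tilt changed by only about 0.0015 rad, so the block is within about 1 mm of the bar line.

```bash
python3 -c "
from plant import job
print(job.sign_off())"
```

```text
the job is handed in; nothing more can be done
None
```

I found the bar about 61 mm from the middle of the board, on the right-hand (−y) side, and stood the block flat over it. The board tilted only about 0.0015 rad, the highest board force I read was about 12 N, and I handed the job in at about 17 s.

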